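# Hold the arched votive tablet up to the shop's camera

### The arm

A 7-joint arm with a two-finger parallel gripper is mounted at the origin on the work surface. World frame = base frame: x ahead of the robot, y to its left, z up, the work surface at z = 0. Lengths are in m, angles in rad, forces in N, time in s.
With the tool pointing down it reaches from about 0.4 to 0.85 m from the base axis. Payload 6.9 kg.
Tool frame: the origin (TCP) lies midway between the tips of the shut fingers; the grasp point (between the pads) lies behind it (ctrl.pinch_z is the z of the grasp point in the tool frame, in m); z points along the fingers, y is the line along which they close (so a half turn about z gives the same grasp; the last joint's range is limited). The gripper opens to 85 mm and grips with 20 to 120 N. Pads are 22 mm wide; open, the fingers measure 114 mm over their backs; the gripper's body (76 mm by 85 mm) begins 54 mm behind the grasp point. The pads swing forward as they close: fully open they stand 13 mm farther back than shut.
Start: joints at [-1.087, 0.507, -0.238, 1.5, 0.126, 1.149, -0.155], TCP at [0.231, 0.581, 0.231] pointing down, gripper open.
Joint ranges: [-3.08, 3.08], [-0.24, 2.05], [-1.43, 1.35], [0, 2.5], [-1.52, 4.66], [0.17, 1.96], [-2.89, 2.89]. Speed limits (rad/s): [2.39, 2.39, 3.14, 3.14, 3.14, 3.14, 3.14].

### API

Orientations are given as a unit quaternion [w, x, y, z].
In Python, from station import ctrl, get_state, vision, ticket, models gives the robot as it stands. Calls block until the motion is done:
- ctrl.movep(position, orientation): joint-space move of the TCP to a pose.
- ctrl.movel(position, frame=None, max_speed=0.15): straight line of the TCP; frame=None keeps the orientation; max_speed is the mean speed in m/s.
- ctrl.set_joints(angles): joint-space move.
- ctrl.ungrasp() and ctrl.close_gripper(force=None): open the fingers fully, or close them until they stop; force is the grip in N (None keeps the last).
- ctrl.pause(seconds).
- ctrl.ik(position, orientation): joint angles nearest the present ones, or None.
- get_state(): the state.
- vision.grab_frame(name): name is "scene" or "top" or "wrist"; returns (picture, depth): 384x512x3 uint8, blue, green, red; 384x512 float32, m along the optical axis (not along the pixel's ray), 0 where there is no reading.
- vision.camera_info(name): a dict with "mtx" (3x3 intrinsics, pixels), "R" (3x3) and "t" (3): a world point X has camera coordinates R X + t; the wrist camera has in their place "hand_eye" (4x4, takes a point from camera to tool coordinates, whose origin is the TCP and whose axes are the flange's). Camera axes: x right, y down, z forward; pixel columns grow to the right and rows downward; lengths in m; the calibration is good to about 2 mm. A picture is of the moment at which its call begins: read the wrist's pose just before it. camera_info takes no time and is no camera call.
A pose or a line that the arm cannot do raises ctrl.Unreachable and nothing moves.
- ticket.close_job(): hands the job in; it is judged then, once.
Trained networks look in the newest picture that a camera, given by its name, has taken for a name from the list of things; names that differ only in an ending like _2 or _b are one class to them, and where a whole thing is asked for, a point or a joint stands for the part that bears it (a point fixed in the world has none). Each returns a list of dicts, best first, with "p" (0 to 1); they miss things now and then, are a little off and sometimes report something else, mostly with a low value. They report only what shows in the picture. A call takes as long as a camera call.
- models.recognise(camera, target): "point" ([column, row] in pixels, amid what is visible of it).
- models.masks_of(camera, target): "mask" (384x512 bool, what is visible of it) and "point" ([column, row] in pixels, amid what is visible of it).
The state is a dict: "time": time; "qpos": joint angles; "qd": joint speeds; "tau": joint torques, N m; "tcp_pos": TCP position; "eef_rot": TCP orientation; "contact_force": force on the tool from outside, world axes, zero at the start; "wrist_torque": the same for the moment, N m; "width": finger opening in m; "gripper_force": force on a finger pad.
Only numpy, scipy, OpenCV 4.12 (cv2) and the standard library are available. Lean on these libraries where they do the work, as an engineer would, in place of code of your own. Each camera call takes 0.05 s, during which the arm holds its last target. There are 200 camera calls.

### The job

Take the round-arched clay tablet out of the wooden stand, holding it by its two narrow side edges so that the fingers keep off the moulded picture on its face, and present it in the air to the camera for its photograph: in the middle of the view, face about 12 cm from the front of the lens, square to the lens and right way up as the camera sees it (the camera looks somewhat down, so the tablet has to lean back by as much). Finish while still holding it there motionless; leave the camera, the stand's other tablets, the oil bottle and the brush where they are.

Things in the scene. Friction and masses are not known exactly. Their poses are not given: they have to be found in the camera images.
- arched_center (a point): Fired-clay votive tablet, plain terracotta, 46 mm wide (y), 14 mm thick (x), 80 mm tall (z), about 0.1 kg, standing upright in the groove of the stand; its top is a half-round arch (straight sides up to 57 mm above its foot, then a half circle of 23 mm radius). This point is its centre, 40 mm above its foot and in mid-thickness. Its axes: x out of its face, y along its width, z up to the arch.
- arched: The same arched tablet: origin at the centre of its foot, same axes. To be gripped on the two 14 mm wide, 57 mm high side edges (46 mm apart).
- arched_relief: The moulded picture (a bell-shaped spired tower) on the arched tablet's +x face: raised up to 4 mm, about 28 mm wide, from 21 to 73 mm above the foot, at least 9 mm inside the side edges. Fragile: not to be touched by the fingers. Origin on the face, above the middle of the foot's front edge.
- square_center (a point): Fired-clay votive tablet, plain terracotta, 46 mm wide (y), 14 mm thick (x), 80 mm tall (z), about 0.1 kg, standing upright in the groove of the stand; square top. Centre point, axes as for the arched one. A neighbour to leave alone.
- gabled_center (a point): Fired-clay votive tablet, plain terracotta, 46 mm wide (y), 14 mm thick (x), 80 mm tall (z), about 0.1 kg, standing upright in the groove of the stand; top with a pointed gable (90 degrees). Centre point, axes as for the arched one. A neighbour to leave alone.
- stand: Fixed pale wooden stand, 90 mm (x) by 280 mm (y), 24 mm high, with a lengthwise groove 16 mm wide and 14 mm deep along its y, in which the three tablets stand in a row about 100 mm apart, in any order, faces to the stand's +x, feet 10 mm above the table. Origin in the middle of its underside.
- lens (a point): Centre of the front glass of the camera's lens (black barrel, 60 mm diameter). The camera looks along this point's -x axis; y is across and z is up in the picture. The camera (body 116 mm wide, 66 mm high, 36 mm deep, top at most about 0.35 m above the table) sits on a fixed table stand with a column and a round foot of 144 mm diameter. Its height (glass 0.21 to 0.31 m above the table) and its downward tilt (0.05 to 0.33 rad below level) differ each time and are clamped.
- bottle_center (a point): Small amber oil bottle with a brass cap, 32 mm diameter, 75 mm tall, loose, upright. Centre, half-way up.
- brush: Small wooden brush, 160 mm long, lying on the table, loose. Origin on its underside at mid-length.

How it is judged:
On the way:
1. the arched tablet is lifted clear of the stand in the fingers (height (world z) of arched_center above 0.1 m and contact force between the fingers and arched above 2 N and contact force between arched and stand below 0.1 N), for 0.2 s.
At the end, for the whole second after the job is handed in: Arched tablet held still in the fingers, over 80 mm up, clear of the stand; centre within 15 mm of the lens axis across and in height, 105 to 150 mm before the glass; face to the lens and upright axis along the picture's, each within 0.17 rad; arch up (x of arched_center in the frame of lens between -0.15 and -0.105 m and y of arched_center in the frame of lens between -0.015 and 0.015 m and z of arched_center in the frame of lens between -0.015 and 0.015 m and angle between the x axis of arched_center and the x axis of lens, either way round below 0.17 rad and angle between the z axis of arched_center and the z axis of lens, either way round below 0.17 rad and x of lens in the frame of arched_center above 0.05 m and angle between arched_center's own z axis and vertical below 1.2 rad and height (world z) of arched_center above 0.08 m and contact force between the fingers and arched above 2 N and contact force between arched and stand below 0.1 N and linear speed of arched below 0.02 m/s and angular speed of arched below 0.15 rad/s); the arm keeps its last pose, push and grip.
It fails at once if the fingers press on the moulded picture (contact force between the fingers and arched_relief above 1 N).
It fails at once if a neighbouring tablet is displaced by more than 12 mm (distance of any of square_center, gabled_center from where it was at the start of the episode above 0.012 m).
It fails at once if the camera is pushed out of its place by more than 5 mm (distance of lens from where it was at the start of the episode above 0.005 m).
It fails at once if the oil bottle or the brush is displaced by more than 20 mm (distance of any of bottle_center, brush from where it was at the start of the episode above 0.02 m).
It also fails if it takes over 29 s, if anything falls off the work surface, if the arm or the gripper's body presses on something with over 40 N, if the wrist force passes 120 N, or if a joint passes its speed limit or range.

## Working session

There is one attempt and no reset: what is moved stays moved. The work goes in short steps, each a Python script; the robot and the scene stay as the last script left them, time stands still between calls to the robot, and variables do not carry over. Pictures are saved under pics/ and viewed, at most 10 in all, crops included, and the job is handed in when it is done.

```bash
mkdir -p pics; ls
cat > h.py <<'E'
import numpy as np, cv2
from station import ctrl, get_state, vision, ticket, models
from scipy.spatial.transform import Rotation as Rn
def cloud(name, depth, mask=None):
    c=vision.camera_info(name); K=c['mtx']
    m=(depth>0) if mask is None else (mask&(depth>0))
    v,u=np.nonzero(m); z=depth[v,u]
    P=np.stack([(u-K[0][2])/K[0][0]*z,(v-K[1][2])/K[1][1]*z,z],1)
    return (P-np.array(c['t']))@np.array(c['R'])
E
python3 - <<'E'
from h import *
print(get_state(), ctrl.pinch_z)
ims=[]
for n in ['scene','top']:
    im,d=vision.grab_frame(n); np.savez(n,im=im,d=d); im=im.copy()
    for t in ['arched','square_center','gabled_center','stand','lens','bottle_center','brush']:
        for r in models.masks_of(n,t)[:2]:
            P=cloud(n,d,r['mask']); print(n,t,round(r['p'],2),np.round(r['point']),r['mask'].sum(),np.round(np.median(P,0),3) if len(P) else '',np.round(np.percentile(P,[3,97],axis=0),3).tolist() if len(P) else '')
            if r['p']>.5: np.save(f'{n}_{t}',r['mask']) 
    cv2.imwrite(f'pics/{n}.png',im)
E
```

```text
pics
{'time': 0.0, 'qpos': array([-1.08647293,  0.50834379, -0.23750668,  1.5011485 ,  0.12573051,
        1.14886013, -0.15479113]), 'qd': array([ 3.54262700e-04, -2.58412781e-05,  7.49826499e-04,  3.89985852e-04,
        2.43489772e-03, -2.35611362e-04,  2.66908120e-04]), 'tau': array([ 1.90610983e-03, -6.20601869e+01, -2.18637206e+00, -2.49651951e+01,
        1.24634596e-02,  1.23478103e-02, -3.54096119e-05]), 'tcp_pos': array([0.23104815, 0.58019171, 0.23041993]), 'eef_rot': array([-1.34521309e-04,  1.88268965e-01,  9.82117109e-01, -8.73723502e-04]), 'contact_force': array([-0.01522144, -0.02658326, -0.03161654]), 'wrist_torque': array([-0.01854044, -0.01913494, -0.00293713]), 'gripper_force': 0.0, 'width': 0.08579054856858223} -0.0187
scene arched 0.77 [322. 220.] 329 [0.525 0.221 0.057] [[0.514, 0.201, 0.02], [0.532, 0.245, 0.089]]
scene square_center 0.57 [289. 226.] 363 [0.559 0.127 0.062] [[0.547, 0.105, 0.023], [0.567, 0.151, 0.091]]
scene gabled_center 0.83 [355. 212.] 276 [0.49  0.315 0.056] [[0.479, 0.297, 0.021], [0.499, 0.339, 0.085]]
scene stand 0.84 [318. 229.] 1904 
[... 190 characters left out ...]
 0.71 [288. 277.] 276 [0.732 0.115 0.041] [[0.667, 0.103, -0.0], [0.74, 0.131, 0.075]]
scene bottle_center 0.6 [323. 219.] 339 [0.524 0.22  0.056] [[0.504, 0.2, 0.02], [0.532, 0.245, 0.089]]
top arched 0.32 [221. 205.] 118 [0.544 0.125 0.086] [[0.534, 0.105, 0.024], [0.555, 0.143, 0.092]]
top square_center 0.59 [221. 203.] 135 [0.544 0.125 0.086] [[0.534, 0.104, 0.021], [0.559, 0.144, 0.092]]
top stand 0.97 [193. 223.] 2173 [0.507 0.226 0.021] [[0.44, 0.097, 0.005], [0.578, 0.347, 0.027]]
top lens 0.89 [330. 103.] 1406 [ 0.751 -0.18   0.322] [[0.703, -0.243, 0.002], [0.863, -0.134, 0.342]]
top bottle_center 0.49 [226. 152.] 111 [0.712 0.111 0.046] [[0.703, 0.098, 0.0], [0.727, 0.126, 0.074]]
```

Run:
```python
from h import *
a=cv2.imread('pics/scene.png');b=cv2.imread('pics/top.png')
cv2.imwrite('pics/s2.png',cv2.resize(a[120:330,80:420],None,fx=2.3,fy=2.3,interpolation=cv2.INTER_CUBIC))
cv2.imwrite('pics/t2.png',cv2.resize(b[60:300,120:400],None,fx=2.4,fy=2.4,interpolation=cv2.INTER_CUBIC))
```

```text
(no output)
```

View pics/s2.png

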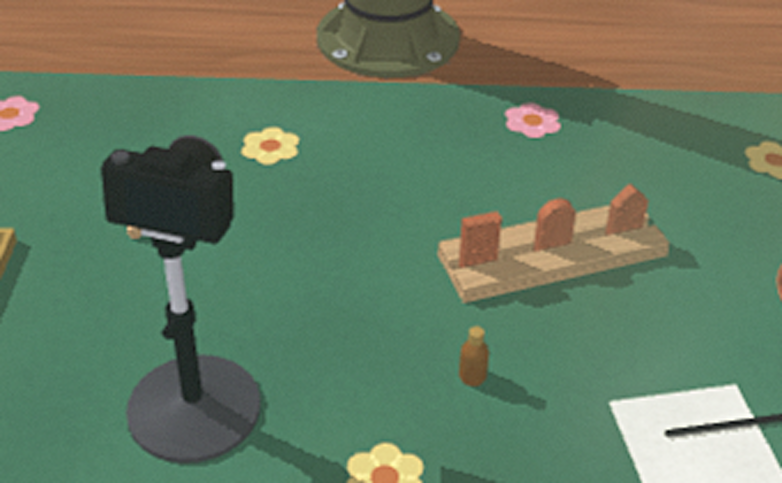

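View pics/t2.png

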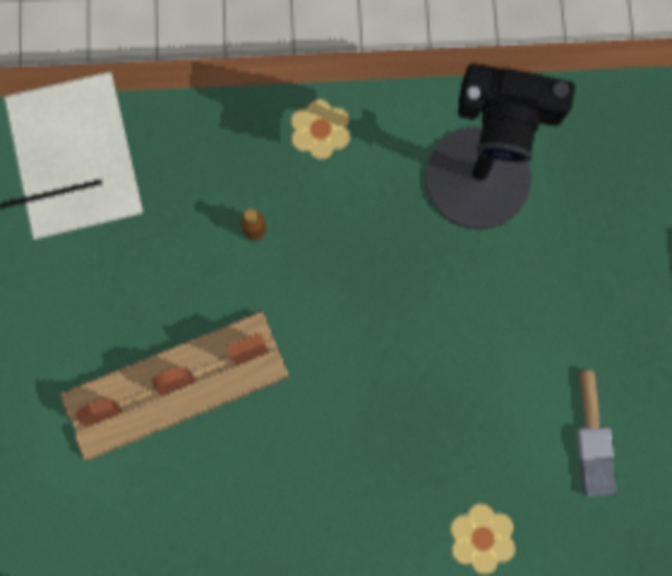

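The stand's middle tablet is the arched one, at (555,225) in the scene crop. The square one is on the right-hand (−y) side and the gabled one on the left. The camera faces the robot. The bottle and brush are out of the way.

```bash
cat >> h.py <<'E'
def wgrab():
    s=get_state(); im,d=vision.grab_frame('wrist'); c=vision.camera_info('wrist')
    q=s['eef_rot']; T=np.eye(4); T[:3,:3]=Rn.from_quat(np.roll(q,-1)).as_matrix(); T[:3,3]=s['tcp_pos']
    return im,d,T@np.array(c['hand_eye']),np.array(c['mtx'])
def wcloud(d,T,K,mask=None):
    m=(d>0) if mask is None else (mask&(d>0))
    v,u=np.nonzero(m); z=d[v,u]
    P=np.stack([(u-K[0,2])/K[0,0]*z,(v-K[1,2])/K[1,1]*z,z],1)
    return P@T[:3,:3].T+T[:3,3]
def quat(R): return np.roll(Rn.from_matrix(R).as_quat(),1)
E
python3 - <<'E'
from h import *
print(np.round(vision.camera_info('wrist')['hand_eye'],3).tolist(), np.round(vision.camera_info('wrist')['mtx'],1).tolist())
z=np.load('top.npz'); P=cloud('top',z['d'],np.load('top_stand.npy')); P=P[(P[:,2]>.015)&(P[:,2]<.032)]
print('stand',cv2.minAreaRect((P[:,:2]*1000).astype(np.float32)))
r=cv2.minAreaRect((P[:,:2]*1000).astype(np.float32)); b=cv2.boxPoints(r); print(b)
e=max([(b[1]-b[0]),(b[2]-b[1])],key=np.linalg.norm); e/=np.linalg.norm(e); e*=np.sign(e[1]); yaw=np.arctan2(-e[0],e[1]); print('yaw if x ahead',yaw)
# look pose: tool down, x_tool ... above arched center, tool y along stand y
c=np.array([.518,.218])
for s in (1,-1):
    y=s*np.array([-np.sin(yaw),np.cos(yaw),0]); R=np.stack([np.cross(y,[0,0,-1]),y,[0,0,-1]],1)
    q=ctrl.ik([*c,.25],quat(R)); print(s,np.round(q,2) if q is not None else None)
E
```

```text
[[-0.0, -0.95, -0.314, 0.081], [1.0, -0.0, 0.0, -0.0], [-0.0, -0.314, 0.95, -0.142], [0.0, 0.0, 0.0, 1.0]] [[269.7, 0.0, 256.1], [0.0, 269.7, 191.0], [0.0, 0.0, 1.0]]
stand ((511.9233703613281, 222.70672607421875), (90.66449737548828, 279.427978515625), 19.813068389892578)
[[421.9182   338.78467 ]
 [516.63104   75.89784 ]
 [601.9285   106.628784]
 [507.2157   369.51562 ]]
yaw if x ahead 0.3458033
1 [-0.23  0.4  -0.32  1.64  0.14  1.12  1.34]
-1 [-0.72  0.42  0.42  1.65 -0.18  1.12 -1.48]
```

Run:
```python
from h import *
yaw=.3458; ex=np.array([np.cos(yaw),np.sin(yaw),0]); y=np.array([-np.sin(yaw),np.cos(yaw),0]); R=np.stack([-ex,y,[0,0,-1]],1)
ctrl.movep(np.array([.512,.223,.21])-.05*ex,quat(R))
im,d,T,K=wgrab(); np.savez('w1',im=im,d=d,T=T,K=K); cv2.imwrite('pics/w1.png',im); print(get_state()['time'])
S=np.stack([ex,y,[0,0,1]],1)
for t in ['arched','arched_relief','square_center','gabled_center','stand']:
    for r in models.masks_of('wrist',t)[:2]:
        P=wcloud(d,T,K,r['mask']); L=(P-[.5119,.2227,0])@S
        print(t,round(r['p'],2),np.round(r['point']),r['mask'].sum(),'stand frame',np.round(np.percentile(L,[3,50,97],axis=0),3).tolist())
        H=L[L[:,2]>.03]
        if len(H)>20: 
            print('  xy rect',cv2.minAreaRect((H[:,:2]*1000).astype(np.float32)), H[:,2].max())
```

```text
2.475
arched 0.58 [252. 220.] 1286 stand frame [[-0.005, -0.022, 0.023], [-0.005, -0.001, 0.072], [0.008, 0.021, 0.09]]
  xy rect ((1.726407527923584, -1.0124530792236328), (14.968352317810059, 46.08422088623047), 0.39147597551345825) 0.09101606984764726
square_center 0.82 [168. 221.] 1579 stand frame [[-0.005, -0.124, 0.023], [-0.004, -0.1, 0.075], [0.008, -0.079, 0.09]]
  xy rect ((1.9964070320129395, -102.26850891113281), (15.327237129211426, 46.94000244140625), 0.43948936462402344) 0.09154266407087558
gabled_center 0.72 [336. 218.] 1313 stand frame [[-0.005, 0.078, 0.018], [-0.005, 0.097, 0.064], [0.009, 0.123, 0.088]]
  xy rect ((2.170074462890625, 100.47950744628906), (15.917680740356445, 46.49884796142578), 0.31693530082702637) 0.0909452326928023
stand 0.63 [259. 193.] 10595 stand frame [[-0.043, -0.126, 0.006], [-0.017, 0.007, 0.024], [0.043, 0.132, 0.025]]
  xy rect ((9.115802764892578, 18.94554901123047), (2.623464822769165, 197.06100463867188), 0.19995088875293732) 0.0910446657725753
```

View pics/w1.png

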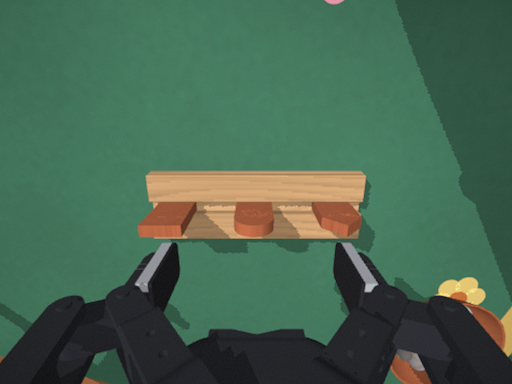

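The wrist view shows the arched tablet in the middle, with its top at (254,225). Its flat back is towards the robot, so the relief faces world +x, towards the camera. Next I'll work out the camera pose from the existing clouds and recheck the relief side.

Run:
```python
from h import *
yaw=.3458; S=np.array([[np.cos(yaw),-np.sin(yaw),0],[np.sin(yaw),np.cos(yaw),0],[0,0,1]])
z=np.load('scene.npz')
for t in ['arched','square_center','gabled_center']:
    L=(cloud('scene',z['d'],np.load(f'scene_{t}.npy'))-[.5119,.2227,0])@S
    L=L[(L[:,2]>.035)&(L[:,2]<.08)]; yc=np.median(L[:,1])
    print(t,'front x mid',np.median(L[abs(L[:,1]-yc)<.008,0]),'x edges',np.median(L[abs(L[:,1]-yc)>.016,0]))
rng=np.random.default_rng(0)
for n in ['scene','top']:
    z=np.load(n+'.npz'); P=cloud(n,z['d'],np.load(n+'_lens.npy')); P=P[P[:,2]>.15]
    np.save(n+'_camP',P)
    for k in range(3):
        best=None
        for _ in range(1500):
            a,b,c=P[rng.choice(len(P),3,False)]; nn=np.cross(b-a,c-a); l=np.linalg.norm(nn)
            if l<1e-5: continue
            nn/=l; m=abs((P-a)@nn)<.002
            if best is None or m.sum()>best.sum(): best=m
        Q=P[best]; c=Q.mean(0); u,s,vt=np.linalg.svd(Q-c); 
        nn=vt[2]*np.sign(vt[2]@[1,0,.3]); print(n,best.sum(),'n',np.round(nn,3),'c',np.round(c,3),'ext',np.round([np.ptp((Q-c)@vt[0]),np.ptp((Q-c)@vt[1])],3),'ax0',np.round(vt[0],3))
        P=P[~best]
```

```text
arched front x mid 0.013821920933532916 x edges 0.011531180939616123
square_center front x mid 0.013211092964074689 x edges 0.011861298344162162
gabled_center front x mid 0.012825119423145025 x edges 0.012399243076406559
scene 992 n [ 0.959 -0.243  0.146] c [ 0.792 -0.189  0.304] ext [0.114 0.081] ax0 [-0.242 -0.97  -0.023]
scene 270 n [ 0.956 -0.242  0.163] c [ 0.788 -0.186  0.316] ext [0.121 0.085] ax0 [ 0.281  0.914 -0.292]
scene 205 n [-0.218  0.056  0.974] c [ 0.757 -0.17   0.327] ext [0.098 0.103] ax0 [0.771 0.622 0.137]
top 353 n [-0.258  0.082  0.963] c [ 0.751 -0.181  0.324] ext [0.115 0.088] ax0 [-0.337 -0.941 -0.011]
top 209 n [-0.253  0.091  0.963] c [ 0.743 -0.185  0.326] ext [0.105 0.088] ax0 [-0.036  0.994 -0.103]
top 179 n [-0.282  0.088  0.955] c [ 0.746 -0.181  0.319] ext [0.115 0.091] ax0 [ 0.11   0.992 -0.059]
```

Run:
```python
from h import *
P=np.vstack([np.load('scene_camP.npy'),np.load('top_camP.npy')])
az=-.248; t=.19; ct,st=np.cos(t),np.sin(t)
X=np.array([ct*np.cos(az),ct*np.sin(az),st]); Y=np.array([-np.sin(az),np.cos(az),0]); Z=np.cross(X,Y); F=np.stack([X,Y,Z],1)
L=P@F; print(np.round(np.percentile(L,[.5,2,50,98,99.5],axis=0),3)); m=L[:,0]<np.percentile(L[:,0],6); print(np.median(P[m],0))
cy=(np.percentile(L[:,1],1)+np.percentile(L[:,1],99))/2; back=np.percentile(L[:,0],98)
fr=np.percentile(L[:,0],1); top=np.percentile(L[:,2],97)
g=F@np.array([fr,cy,top-.035]); print('glass est',g)
dep=np.radians(62); h=np.array([np.cos(az),np.sin(az),0]); up=np.array([0,0,1.])
tz=np.cos(dep)*h-np.sin(dep)*up; ty=Y; tx=np.cross(ty,tz); R=np.stack([tx,ty,tz],1)
H=np.array(vision.camera_info('wrist')['hand_eye']); f=R@H[:3,2]; cam=g-.33*f; tcp=cam-R@H[:3,3]; print('f',f,'tcp',tcp)
ctrl.movep(tcp,quat(R))
im,d,T,K=wgrab(); np.savez('w2',im=im,d=d,T=T,K=K); cv2.imwrite('pics/w2.png',im); print(get_state()['time'])
for r in models.masks_of('wrist','lens')[:2]:
    print(r['p'],r['point'],r['mask'].sum()); np.save('w2_lens',r['mask']) if r['p']>.4 else 0
for r in models.recognise('wrist','lens')[:2]: print(r)
```

```text
[[ 0.768 -0.05   0.106]
 [ 0.77  -0.044  0.114]
 [ 0.845  0.014  0.168]
 [ 0.86   0.066  0.187]
 [ 0.861  0.067  0.188]]
[ 0.70764015 -0.1712131   0.30685071]
glass est [ 0.70634774 -0.16919581  0.2939635 ]
f [ 0.70121318 -0.17642599 -0.69077778] tcp [ 0.60935699 -0.14474516  0.43440291]
4.375
0.78 [254.1, 223.3] 5521
{'point': [254.0, 224.3], 'p': 0.59}
```

View pics/w2.png

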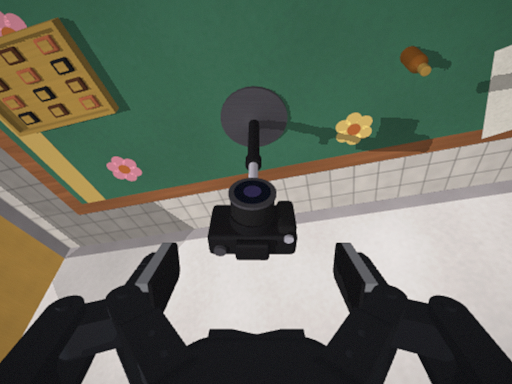

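The glass shows at about (252,191), with the barrel rim around it, roughly 46 px wide. I'll fit it in 3D.

Run:
```python
from h import *
w=np.load('w2.npz'); im,d,T,K=w['im'],w['d'],w['T'],w['K']
az=-.248
for t in (.16,.19,.22,.25):
    ct,st=np.cos(t),np.sin(t)
    X=np.array([ct*np.cos(az),ct*np.sin(az),st]); Y=np.array([-np.sin(az),np.cos(az),0]); F=np.stack([X,Y,np.cross(X,Y)],1)
    P=wcloud(d,T,K,np.load('w2_lens.npy')); L=P@F; fr=np.percentile(L[:,0],1)
    m=(L[:,0]<fr+.01); Q=L[m]; c,r=cv2.minEnclosingCircle((Q[:,1:]*1000).astype(np.float32))
    print(t,'front',fr,'n',m.sum(),'circ',c,r,'world',F@[fr,c[0]/1000,c[1]/1000])
    # plane fit of front points
    A=P[m]; rng=np.random.default_rng(1); best=None
    for _ in range(1500):
        a,b,cc=A[rng.choice(len(A),3,False)]; n=np.cross(b-a,cc-a); l=np.linalg.norm(n)
        if l<1e-4: continue
        n/=l; k=abs((A-a)@n)<.0012
        if best is None or k.sum()>best.sum(): best=k
    B=A[best]; u,s,vt=np.linalg.svd(B-B.mean(0)); n=vt[2]*np.sign(vt[2][0]); print('  plane',best.sum(),n,'az',np.arctan2(n[1],n[0]),'tilt',np.arcsin(n[2]),B.mean(0))
P=wcloud(d,T,K,np.load('w2_lens.npy'))
# body top plane (z>.32)
vs=cv2.resize(im[150:270,190:315],None,fx=5,fy=5,interpolation=cv2.INTER_CUBIC) ; cv2.imwrite('pics/w2c.png',vs[:600,:625])
print(d[192,252], d[178,252],d[207,252],d[192,232],d[192,273])
```

```text
0.16 front 0.7648430825046239 n 1265 circ (5.956801414489746, 171.06512451171875) 30.540834426879883 world [ 0.70701491 -0.17288029  0.29073359]
  plane 1075 [ 0.96165711 -0.24264417  0.1278257 ] az -0.24715986947350527 tilt 0.12817637988471842 [ 0.7078586  -0.17270264  0.29331341]
0.19 front 0.7692511795325848 n 1241 circ (5.956801414489746, 147.95774841308594) 30.487585067749023 world [ 0.7066704  -0.17279305  0.29057506]
  plane 1073 [ 0.96146935 -0.24319997  0.12818138] az -0.24774957782862522 tilt 0.1285350176230052 [ 0.70787541 -0.17267277  0.29329715]
0.22 front 0.772831097939681 n 1214 circ (5.956801414489746, 124.71722412109375) 30.41036605834961 world [ 0.70620714 -0.17267575  0.29036586]
  plane 1075 [ 0.96178701 -0.24223038  0.127633  ] az -0.24672330424114428 tilt 0.127982095778879 [ 0.70783887 -0.17275578  0.29334289]
0.25 front 0.775629080440856 n 1208 circ (5.956801414489746, 101.36447143554688) 30.30927848815918 world [ 0.70567569 -0.17254118  0.290107  ]
  plane 1071 [ 0.96120051 -0.24456032  0.12760813] az -0.24914573444394977 tilt 0.12795702110330853 [ 0.70795122 -0.17248719  0.29328102]
0.33338502 0.35668847 0.31293157 0.33445853 0.3335437
```

```bash
cat >> h.py <<'E'
yaw=.3458; ex=np.array([np.cos(yaw),np.sin(yaw),0]); ey=np.array([-np.sin(yaw),np.cos(yaw),0])
RG=np.stack([-ex,ey,[0,0,-1]],1)
CEN=np.array([.5119,.2227,.05])+.0018*ex-.001*ey
az=-.248; tl=.135
LX=np.array([np.cos(tl)*np.cos(az),np.cos(tl)*np.sin(az),np.sin(tl)]); LY=np.array([-np.sin(az),np.cos(az),0]); LF=np.stack([LX,LY,np.cross(LX,LY)],1)
GL=np.array([.7074,-.1729,.2908])
RF=np.stack([-LX,LY,-LF[:,2]],1)
pz=ctrl.pinch_z
E
python3 - <<'E'
from h import *
goal=GL-.127*LX-RF@[0,0,pz]
print('final',goal,ctrl.ik(goal,quat(RF)))
gp=CEN-RG@[0,0,pz]; print('grasp tcp',gp)
ctrl.movep(gp+[0,0,.11],quat(RG)); ctrl.movel(gp,max_speed=.1)
print(get_state()['contact_force'],get_state()['tcp_pos'])
ctrl.close_gripper(50); s=get_state(); print(s['width'],s['gripper_force'],s['contact_force'],s['time'])
im,d,T,K=wgrab(); cv2.imwrite('pics/w3.png',im)
E
```

```text
final [ 0.58784554 -0.1426273   0.25517718] [ 0.24654515  0.37917321 -0.07784589  1.65167857  0.04638125  0.97755095
  1.47559826]
grasp tcp [0.5139324 0.2223693 0.0313   ]
[0.03712877 0.72766117 0.47148187] [0.51431901 0.22256608 0.03187923]
0.0455996049426624 51.51453450322151 [-0.60928782 -0.63636229  4.80552862] 7.9083
```

View pics/w3.png

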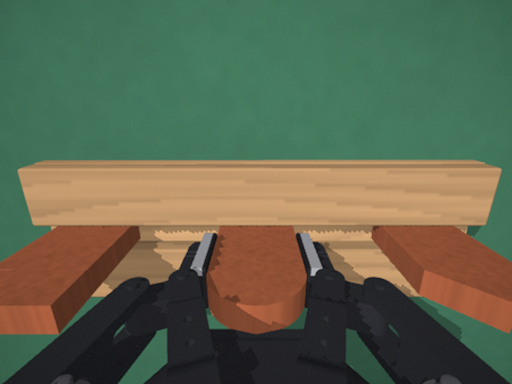

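The tablet is held by its side edges, with the pads at (203,255) and (312,255) and both neighbours clear. Next I'll lift it and present it.

```bash
python3 - <<'E'
from h import *
gp=get_state()['tcp_pos']; ctrl.movel(gp+[0,0,.2],max_speed=.12); ctrl.pause(.2)
s=get_state(); print(s['width'],s['gripper_force'],s['time'])
goal=GL-.127*LX-RF@[0,0,pz]
ctrl.movep(goal-.04*LX,quat(RF)); ctrl.movel(goal,max_speed=.05); ctrl.pause(.3)
s=get_state(); print(s['tcp_pos']-goal,s['width'],s['gripper_force'],s['contact_force'],s['time'])
im,d,T,K=wgrab(); np.savez('w4',im=im,d=d,T=T,K=K)
for n in ['wrist','scene','top']:
    if n!='wrist': im,d=vision.grab_frame(n)
    for t in ['arched','lens']:
        for r in models.masks_of(n,t)[:1]:
            P=wcloud(d,T,K,r['mask']) if n=='wrist' else cloud(n,d,r['mask'])
            L=(P-GL)@LF; print(n,t,r['p'],r['point'],r['mask'].sum(),np.round(np.percentile(L,[2,50,98],axis=0),3).tolist())
            np.save(f'f_{n}_{t}',L)
    cv2.imwrite(f'pics/f_{n}.png',im)
E
python3 - <<'E'
import cv2,numpy as np
a=cv2.imread('pics/f_scene.png')[120:300,80:340];b=cv2.imread('pics/f_wrist.png')
a=cv2.resize(a,(400,277)); b=cv2.resize(b,(400,300)); cv2.imwrite('pics/fin.png',np.vstack([a,b]))
E
```

```text
0.04528939706035446 51.162631809711456 9.9833
[-1.24979990e-04  9.84850578e-06  1.16482688e-04] 0.045542692307147754 51.15814983844757 [ 0.1772597  -0.04030265 -1.29794315] 12.575
wrist arched 0.7 [255.1, 275.9] 9714 [[-0.135, -0.021, -0.037], [-0.134, -0.0, 0.021], [-0.121, 0.021, 0.039]]
scene arched 0.61 [188.4, 165.4] 507 [[-0.128, -0.02, -0.039], [-0.117, 0.004, -0.001], [-0.112, 0.025, 0.038]]
scene lens 0.72 [153.0, 206.0] 2180 [[0.006, -0.052, -0.041], [0.085, 0.011, 0.014], [0.09, 0.06, 0.043]]
top lens 0.66 [333.0, 103.8] 1403 [[-0.001, -0.056, -0.318], [0.049, 0.003, 0.026], [0.178, 0.055, 0.043]]
```

View pics/fin.png

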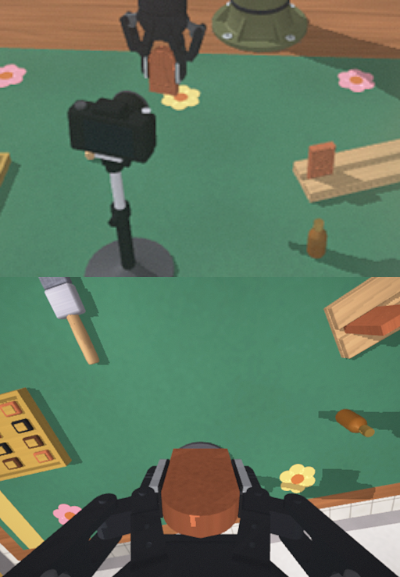

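The tablet is upright in front of the lens. Both views put its back at −0.134 m and it is centred in y and z to within a few mm, so I'm handing in.

```bash
python3 -c "
from h import *
print(ticket.close_job())"
```

```text
the job is handed in; nothing more can be done
None
```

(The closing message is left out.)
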